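Find the balance-weight case that rattles and present it

ROBOT

A 6-joint arm with a two-finger parallel gripper is mounted at the origin on a cart in front of the work surface, level with it; the furniture and walls round the work are solid. World frame = base frame: x ahead of the robot, y to its left, z up, the work surface at z = 0. Lengths are in m, angles in degrees, forces in N, time in s.
With the tool pointing down it reaches from about 0.3 to 0.75 m from the base axis. Payload 8.5 kg.
Tool frame: the origin (TCP) lies midway between the tips of the shut fingers; the grasp point (between the pads) lies 19 mm behind it (robot.pinch_z is the distance from the TCP to the grasp point, in m); z points along the fingers, y is the direction in which the jaws open and shut (so a half turn about z gives the same grasp; the last joint's range is limited). The gripper opens to 85 mm and grips with 20 to 120 N. Pads are 22 mm wide; open, the fingers measure 114 mm over their backs; the gripper's body (76 mm by 85 mm) begins 54 mm behind the grasp point. The pads swing forward as they close: fully open they stand 13 mm farther back than shut.
Start: joints at [52.924, 21.807, 74.336, -0, 83.858, -12.336], TCP at [0.23, 0.5, 0.231] pointing down, gripper open.
Joint ranges: [-178.18, 178.18], [-50.72, 133.34], [12.68, 142.11], [-81.47, 261.47], [9.98, 163.14], [-165.26, 165.26]. Speed limits (degrees/s): [136.94, 136.94, 180, 180, 180, 180].

INTERFACE

Orientations are given as a 3x3 rotation matrix whose columns are the frame's x, y, z axes.
In Python, from rig import get_state, eyes, robot gives the robot as it stands.
- The arm moves only by the shell command python3 -m inch 'ROWS' [FORCE]. ROWS is JSON, a list of rows, each a list of 3 entries, a list of its own where there are three numbers: the closure, from 0 (fully open) to 1 (shut), then the shift along the tool's x, y, z in m, then the turn, a rotation vector about the tool's x, y, z in degrees. In form: [[gripper, [dx, dy, dz], [ax, ay, az]], ...]. A call has 1 to 20 rows; each row shifts and turns the commanded pose from where the row before left it, along the tool's axes as they then stand; what a row does not reach is not made up. A row lasts 1/12 s, in which the tool goes at most 41.7 mm and 7.16 degrees, less where a joint would pass 70% of its speed; a pose out of reach is approached as far as the arm can. A call is refused whole if a number of a shift passes 0.0417 or a number of a turn 7.16, either way. A call with a gripper value outside its range is refused whole. The fingers move at their own pace and stop on an object; FORCE is the grip in N (left out, the last holds). Time passes only in rows, so rows that do not move let the fingers close. It gives the time, the measured TCP pose, the force and the opening at its end, in the units of the state.
- get_state(): the state, without advancing time (a new reading comes with each control period).
- eyes.get_image(name): name is "side" or "top"; returns (picture, depth): 420x560x3 uint8, red, green, blue; 420x560 float32, m along the optical axis (not along the pixel's ray), 0 where there is no reading.
- eyes.camera_params(name): a dict with "vertical_fov" (degrees; the focal length in pixels is half the picture's height over the tangent of half this angle, whatever the lens; pixels are square), "cx", "cy" (the principal point, pixels), "xyz" and "rotation" of the camera in the world. Camera axes: x right, y up, looking along -z (the intrinsics and any distortion apply to the point x, -y, -z); pixel columns grow to the right and rows downward; lengths in m; the calibration is good to about 2 mm. A picture is of the moment at which its call begins. camera_params takes no time and is no camera call.
- robot.finish_job(): hands the job in, once; it reports no verdict.
The state is a dict: "time": time; "joint_pos": joint angles; "qvel": joint speeds; "joint_efforts": joint torques, N m; "ee_pos": TCP position; "tcp_rot": TCP orientation; "wrist_force": force on the tool from outside, world axes, zero at the start; "wrist_torque": the same for the moment, N m; "gripper_width": finger opening in m.
Only numpy, scipy, OpenCV 4.12 (cv2) and the standard library are available. Lean on these libraries where they do the work, as an engineer would, in place of code of your own. Each camera call takes 0.05 s, during which the arm holds its last target.

TASK

In one of the three sealed cases the balance weight has come loose; nothing outside shows which. Check the yellow-lidded case first, then the blue, then the white: lift it clear of the table by its rib and rock it lengthwise, well over to one end, back through level and well over again, to feel whether the weight rolls about inside. Then hold the case that rattles out over the middle of the green mat, level and still, about a hand's breadth above it, and finish while holding it there, with the other two cases standing upright on the table, let go, and the cup, bottle and timer left where they were.

Things in the scene. Friction and masses are not known exactly. Their poses are not given: they have to be found in the camera images.
- case_yellow_grip (a point): Sealed grey case, yellow lid, 128x72x45 mm high, 0.42 kg, standing upright. On the lid along its middle: a solid carrying rib 64 long, 18 wide, 34 mm tall, same colour, top 79 mm above the case's underside. Point: middle of the rib, 62 mm above the underside, 17 mm above the lid. x axis lengthwise along case and rib, y across the rib, z up.
- case_blue_grip (a point): The same case with a blue lid; point and axes as on the yellow. All three are alike but for colour. Inside each is a 0.22 kg weight, in two tight in the middle; in one it is a ball that rolls to the lower end, up to 45 mm from the middle, once tipped 0.15 rad or more. Which one changes from run to run and cannot be seen.
- case_white_grip (a point): The same case with a white lid. Held by the rib's middle and tipped 0.45 rad one way, then the other, the moment at the wrist about the case's y axis changes by about 0.17 N m less for the case with the ball than for the others. Brought level again the ball stays at the end it rolled to: level readings after the two tips differ by about 0.19 N m, in the others by 0. Empty-case weights differ up to 3 %.
- mat_top (a point): Round green hand-over mat with a thin white ring, 150 mm across, 2 mm thick, fixed to the table; the point is the middle of its top face, z up.
- cup_mid (a point): Bystander: specimen cup with an orange lid, 55 mm across, 72 mm tall; the point is its centre, 36 mm up.
- bottle_mid (a point): Bystander: brown dropper bottle with a black top, 33 mm across, 106 mm tall; the point is its centre, 53 mm up.
- timer_mid (a point): Bystander: flat white bench timer with coloured keys, 64 x 62 x 22 mm; the point is its centre, 11 mm up.
Things that resemble listed ones, but are neither listed nor needed, are in the scene too. What is shaped like the part that bears case_white_grip but red is not meant.

How it is judged (in metres and radians):
On the way, in this order (a step that is already met when the one before it is completed fails the run):
1. the yellow-lidded case is lifted clear of the table and tipped lengthwise by 0.3 rad or more (either end down) (height (world z) of case_yellow_grip above 0.1 m and (angle between case_yellow_grip's own x axis and vertical below 1.271 rad or angle between case_yellow_grip's own x axis and vertical above 1.871 rad)), for 0.1 s.
2. still lifted, the yellow-lidded case comes back through level (height (world z) of case_yellow_grip above 0.09 m and angle between case_yellow_grip's own x axis and vertical between 1.371 and 1.771 rad), for 0.02 s.
3. still lifted, the yellow-lidded case is tipped lengthwise again by 0.3 rad or more (all of step 1), for 0.1 s.
4. the blue-lidded case is lifted clear of the table and tipped lengthwise by 0.3 rad or more (either end down) (height (world z) of case_blue_grip above 0.1 m and (angle between case_blue_grip's own x axis and vertical below 1.271 rad or angle between case_blue_grip's own x axis and vertical above 1.871 rad)), for 0.1 s.
5. still lifted, the blue-lidded case comes back through level (height (world z) of case_blue_grip above 0.09 m and angle between case_blue_grip's own x axis and vertical between 1.371 and 1.771 rad), for 0.02 s.
6. still lifted, the blue-lidded case is tipped lengthwise again by 0.3 rad or more (all of step 4), for 0.1 s.
7. the white-lidded case is lifted clear of the table and tipped lengthwise by 0.3 rad or more (either end down) (height (world z) of case_white_grip above 0.1 m and (angle between case_white_grip's own x axis and vertical below 1.271 rad or angle between case_white_grip's own x axis and vertical above 1.871 rad)), for 0.1 s.
8. still lifted, the white-lidded case comes back through level (height (world z) of case_white_grip above 0.09 m and angle between case_white_grip's own x axis and vertical between 1.371 and 1.771 rad), for 0.02 s.
9. still lifted, the white-lidded case is tipped lengthwise again by 0.3 rad or more (all of step 7), for 0.1 s.
At the end, for the whole second after the job is handed in: The gripper alone holds the rattling case: middle within 50 mm of the mat's middle seen from above, underside 5 to 25 cm above the table, within 0.2 rad of level, still. The other two stand upright (0.1 rad), still and let go on the table (((distance between content_1_c0 and case_yellow_grip below 0.08 m and horizontal distance between case_yellow_grip and mat_top below 0.05 m and height (world z) of case_yellow_grip between 0.112 and 0.32 m and angle between case_yellow_grip's own z axis and vertical below 0.2 rad and linear speed of each of case_yellow, case_blue, case_white below 0.03 m/s and contact force between the fingers and case_yellow above 1 N and contact force between each of case_yellow, the fingers and case_blue below 0.3 N and contact force between each of case_yellow, the fingers and case_white below 0.3 N and contact force between case_yellow and cup_orange below 0.3 N and height (world z) of case_blue_grip between 0.056 and 0.068 m and angle between each of case_blue_grip, case_white_grip's own z axis and vertical below 0.1 rad and height (world z) of case_white_grip between 0.056 and 0.068 m) or (distance between content_1_c0 and case_blue_grip below 0.08 m and horizontal distance between case_blue_grip and mat_top below 0.05 m and height (world z) of case_blue_grip between 0.112 and 0.32 m and angle between case_blue_grip's own z axis and vertical below 0.2 rad and linear speed of each of case_blue, case_yellow, case_white below 0.03 m/s and contact force between the fingers and case_blue above 1 N and contact force between each of case_blue, the fingers and case_yellow below 0.3 N and contact force between each of case_blue, the fingers and case_white below 0.3 N and contact force between case_blue and cup_orange below 0.3 N and height (world z) of case_yellow_grip between 0.056 and 0.068 m and angle between each of case_yellow_grip, case_white_grip's own z axis and vertical below 0.1 rad and height (world z) of case_white_grip between 0.056 and 0.068 m) or (distance between content_1_c0 and case_white_grip below 0.08 m and horizontal distance between case_white_grip and mat_top below 0.05 m and height (world z) of case_white_grip between 0.112 and 0.32 m and angle between case_white_grip's own z axis and vertical below 0.2 rad and linear speed of each of case_white, case_yellow, case_blue below 0.03 m/s and contact force between the fingers and case_white above 1 N and contact force between each of case_white, the fingers and case_yellow below 0.3 N and contact force between each of case_white, the fingers and case_blue below 0.3 N and contact force between case_white and cup_orange below 0.3 N and height (world z) of case_yellow_grip between 0.056 and 0.068 m and angle between each of case_yellow_grip, case_blue_grip's own z axis and vertical below 0.1 rad and height (world z) of case_blue_grip between 0.056 and 0.068 m))); the arm keeps its last pose, push and grip.
It fails at once if the orange-lidded specimen cup is moved by more than 30 mm (distance of cup_mid from where it was at the start of the episode above 0.03 m).
It fails at once if the brown dropper bottle is moved by more than 30 mm (distance of bottle_mid from where it was at the start of the episode above 0.03 m).
It fails at once if the bench timer is moved by more than 30 mm (distance of timer_mid from where it was at the start of the episode above 0.03 m).
It also fails if it takes over 72 s, if anything falls off the work surface, if the arm or the gripper's body presses on something with over 40 N, if the wrist force passes 120 N, or if a joint passes its speed limit or range.

## Working session

There is one attempt and no reset: what is moved stays moved. The work goes in short steps, Python scripts to look and compute and a shell command to move; the robot and the scene stay as the last step left them, time stands still between calls to the robot, and variables do not carry over. Pictures are saved under pics/ and viewed, and the job is handed in when it is done.

```bash
ls; mkdir -p pics; python3 - <<'E'
from rig import get_state, eyes, robot
import cv2
print(get_state())
for n in ("side","top"):
    p,d=eyes.get_image(n); cv2.imwrite(f"pics/{n}0.png",p[...,::-1]); print(n,eyes.camera_params(n),(d>0).mean())
    import numpy as np; np.savez(f"pics/{n}0.npz",p=p,d=d)
E
```

```text
pics
{'time': 0.0, 'joint_pos': array([ 5.29243613e+01,  2.18417216e+01,  7.43869868e+01,  1.00368183e-04,
        8.38596271e+01, -1.23353609e+01]), 'qvel': array([ 0.05627152, -0.01887956, -0.03458774,  0.02941151, -0.02614238,
        0.03430061]), 'joint_efforts': array([-1.77246595e-03, -4.48450756e+01, -2.31279284e+01, -2.68094082e-04,
        4.68666782e-03,  3.84685529e-05]), 'ee_pos': array([0.22998289, 0.49926297, 0.23069179]), 'tcp_rot': array([[-9.08213968e-01,  4.18505104e-01, -9.30858845e-04],
       [ 4.18506008e-01,  9.08213197e-01, -1.22901535e-03],
       [ 3.31069091e-04, -1.50577893e-03, -9.99998812e-01]]), 'wrist_force': array([-0.96469581, -0.42259627,  0.07559625]), 'wrist_torque': array([ 0.05505963,  0.00165742, -0.04402125]), 'gripper_width': 0.0856868373077702}
side {'vertical_fov': 57.776170008650006, 'cx': 278.0050645896061, 'cy': 211.2738531338173, 'xyz': array([-0.0562755 , -0.99534201,  0.68337989]), 'rotation': array([[ 0.81348694,  0.2947532 , -0.5013577 ],
       [-0.5812609 ,  0.38336149, -0.71775326],
       [-0.01935883,  0.87530253,  0.48318808]])} 0.9959906462585034
top {'vertical_fov': 53.044753347722676, 'cx': 280.5001692352992, 'cy': 209.94530278594712, 'xyz': array([ 0.49405938, -0.1243596 ,  1.69598372]), 'rotation': array([[-0.01379381,  0.99891827, -0.04440739],
       [-0.999902  , -0.013674  ,  0.0030006 ],
       [ 0.00239013,  0.04444443,  0.999009  ]])} 0.9958630952380952
```

View pics/top0.png

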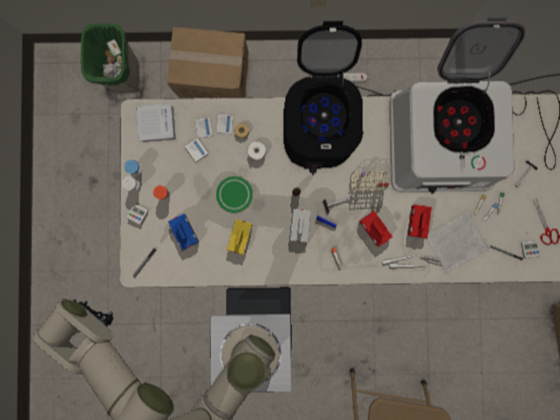

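View pics/side0.png

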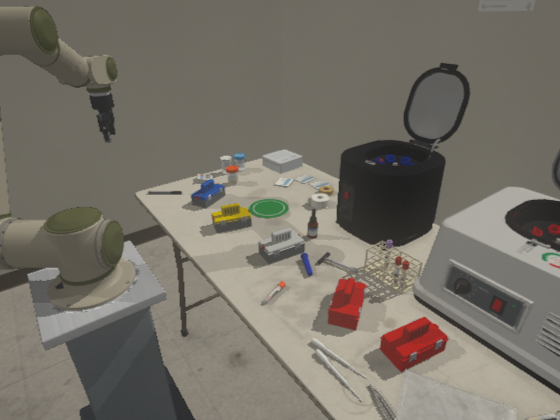

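```bash
cat > h.py <<'E'
import numpy as np, cv2
from rig import get_state, eyes, robot
def ray(n,u,v):
    c=eyes.camera_params(n); f=210/np.tan(np.radians(c["vertical_fov"]/2))
    u=np.asarray(u,float);v=np.asarray(v,float)
    d=np.stack([(u-c["cx"])/f,-(v-c["cy"])/f,-np.ones_like(u)],-1)
    return c["xyz"],d@c["rotation"].T
def onplane(n,u,v,z):
    o,d=ray(n,u,v); return o+d*((z-o[2])/d[...,2])[...,None]
def cloud(n,D):
    v,u=np.mgrid[0:420,0:560]; o,d=ray(n,u,v); return o+d*D[...,None]
E
python3 - <<'E'
from h import *
t=np.load("pics/top0.npz"); p,D=t["p"],t["d"]
cv2.imwrite("pics/topz.png",cv2.resize(p[150:290,110:330,::-1],None,fx=3.5,fy=3.5,interpolation=cv2.INTER_CUBIC))
s=np.load("pics/side0.npz")
cv2.imwrite("pics/sidez.png",cv2.resize(s["p"][140:280,140:340,::-1],None,fx=4,fy=4,interpolation=cv2.INTER_CUBIC))
P=cloud("top",D)
for (u,v) in [(240,237),(184,232),(300,226),(235,194),(296,192),(161,192),(137,214),(270,260)]:
    w=P[v-1:v+2,u-1:u+2].reshape(-1,3); print((u,v),P[v,u].round(4),w[:,2].max().round(3))
# rib tops by height
hm=((P[...,2]>0.066)&(P[...,2]<0.09)&(P[...,0]<0.5)).astype(np.uint8)
n,L,S,C=cv2.connectedComponentsWithStats(hm)
for i in range(1,n):
    if S[i,4]>15:
        q=P[L==i]; m=q[:,:2].mean(0); w,V=np.linalg.eigh(np.cov(q[:,:2].T)); a=V[:,1]
        print(S[i],m.round(4),q[:,2].mean().round(4),np.degrees(np.arctan2(a[1],a[0])).round(1),np.sqrt(w*12).round(3))
E
```

```text
(240, 237) [0.4642 0.0276 0.0784] 0.082
(184, 232) [0.4862 0.2475 0.0548] 0.073
(300, 226) [ 0.5032 -0.2033  0.0772] 0.088
(235, 194) [ 0.6365  0.0536 -0.0011] 0.005
(296, 192) [ 0.6349 -0.1902  0.0722] 0.088
(161, 192) [0.6422 0.3326 0.07  ] 0.077
(137, 214) [0.5604 0.4436 0.0157] 0.023
(270, 260) [ 0.3689 -0.0845 -0.0014] 0.006
[298 227   5   7  32] [ 0.4885 -0.2033] 0.0775 176.5 [0.018 0.026]
[374 226  11  10  52] [ 0.4837 -0.5084] 0.0778 -140.3 [0.018 0.045]
[420 226   6   3  16] [ 0.4934 -0.6745] 0.0773 90.8 [0.011 0.02 ]
[177 229   9  11  57] [0.4805 0.252 ] 0.0777 -153.4 [0.019 0.043]
[235 228   8  17  81] [0.4676 0.034 ] 0.0772 165.4 [0.018 0.063]
```

View pics/topz.png

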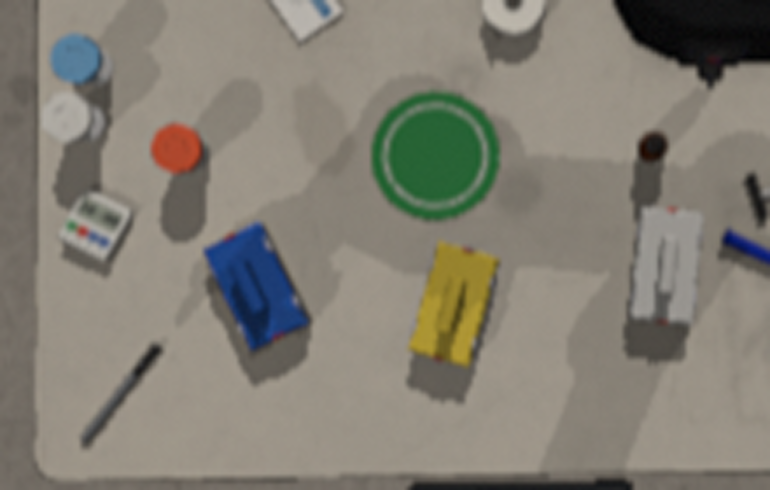

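View pics/sidez.png

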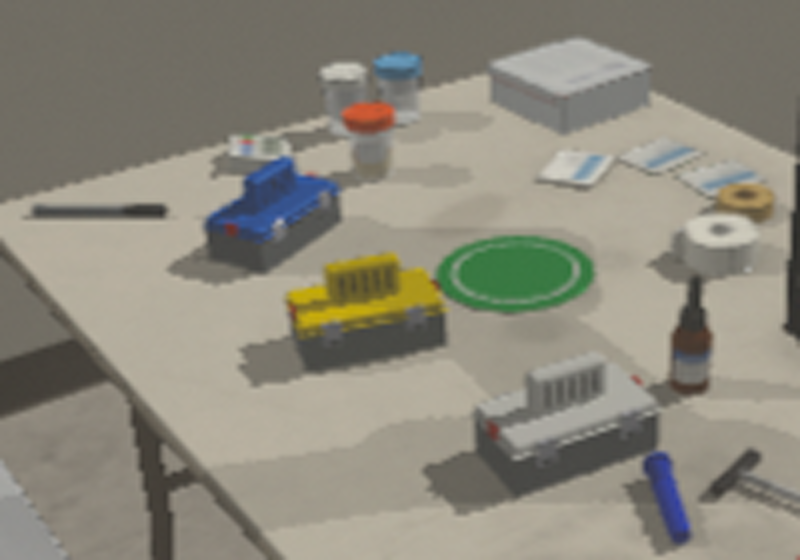

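```bash
cat > meas.py <<'E'
from h import *
# lid: colour mask -> minAreaRect -> corners cast on z=0.045
def lid(p,kind,box,cam="top"):
    hsv=cv2.cvtColor(p,cv2.COLOR_RGB2HSV); H,S,V=[hsv[...,i].astype(int) for i in range(3)]
    if kind=="yellow": m=(H>18)&(H<35)&(S>130)&(V>60)
    if kind=="blue": m=(H>100)&(H<130)&(S>120)
    if kind=="green": m=(H>55)&(H<90)&(S>100)
    if kind=="orange": m=(H<15)&(S>140)
    if kind=="white": m=(S<45)&(V>125)
    k=np.zeros(m.shape,bool); x0,y0,x1,y1=box; k[y0:y1,x0:x1]=1; m&=k
    n,L,St,C=cv2.connectedComponentsWithStats(m.astype(np.uint8))
    i=1+np.argmax(St[1:,4]); m=(L==i).astype(np.uint8)
    M=cv2.resize(m*255,None,fx=4,fy=4,interpolation=cv2.INTER_LINEAR)
    c=max(cv2.findContours((M>127).astype(np.uint8),cv2.RETR_EXTERNAL,cv2.CHAIN_APPROX_NONE)[0],key=cv2.contourArea)
    c=(c[:,0,:]+0.5)/4-0.5
    return c
def rect(c,z,cam="top"):
    w=onplane(cam,c[:,0],c[:,1],z)[:,:2].astype(np.float32)
    (cx,cy),(a,b),t=cv2.minAreaRect(w*1000)
    if a<b: t+=90; a,b=b,a
    return (cx/1000,cy/1000),(a,b),((t+90)%180-90)
E
python3 - <<'E'
from meas import *
p=np.load("pics/top0.npz")["p"]; D=np.load("pics/top0.npz")["d"]; P=cloud("top",D)
for k,b in [("yellow",(220,210,262,260)),("blue",(160,205,205,255)),("white",(286,204,314,246))]:
    c=lid(p,k,b); print(k,rect(c,.045))
    g=np.zeros((420,560),bool); g[b[1]:b[3],b[0]:b[2]]=1
    hsv=cv2.cvtColor(p,cv2.COLOR_RGB2HSV)
    q=P[g&(P[...,2]>.064)][:,:2]
    q2=P[g&(P[...,2]>.036)][:,:2]
    print(" rib",cv2.minAreaRect((q*1000).astype(np.float32)),len(q)," case",cv2.minAreaRect((q2*1000).astype(np.float32)))
c=lid(p,"green",(200,165,270,225)); w=onplane("top",c[:,0],c[:,1],.002)[:,:2]; print("mat",cv2.minEnclosingCircle((w*1000).astype(np.float32)))
c=lid(p,"orange",(145,180,175,210)); w=onplane("top",c[:,0],c[:,1],.072)[:,:2]; print("cup",cv2.minEnclosingCircle((w*1000).astype(np.float32)))
E
```

```text
yellow ((0.4651481628417969, 0.033370986938476566), (127.4122314453125, 72.73518371582031), -16.920486450195312)
 rib ((490.8251647949219, -30.494102478027344), (56.489479064941406, 179.147216796875), 19.474748611450195) 97  case ((454.06451416015625, -18.53392791748047), (185.4334716796875, 129.64979553222656), 75.74300384521484)
blue ((0.4879126892089844, 0.2551702880859375), (126.0856704711914, 72.39273834228516), 25.297298431396484)
 rib ((477.5895690917969, 77.97056579589844), (401.92236328125, 57.38842010498047), 86.52761840820312) 97  case ((521.562255859375, 96.20478057861328), (137.16265869140625, 422.8553466796875), 10.863938331604004)
white ((0.5094516296386719, -0.21286264038085936), (163.7456512451172, 89.21223449707031), -0.9893417358398438)
 rib ((493.6229553222656, -180.9127197265625), (55.28971862792969, 98.67524719238281), 28.820615768432617) 85  case ((510.1954650878906, -183.9085693359375), (114.4502944946289, 127.56236267089844), 83.2140884399414)
mat ((636.6605224609375, 57.405460357666016), 54.528343200683594)
cup ((639.8274536132812, 335.58905029296875), 28.93547248840332)
```

```bash
python3 - <<'E'
from meas import *
z=np.array([(643,206),(702,210),(690,323),(630,317)])/3.5; 
c=(z-0.5+0.5/1)+np.array([110,150])-0.5
w=onplane("top",c[:,0],c[:,1],.045); print("white hand",w[:,:2].mean(0),rect(c,.045))
t=np.load("pics/top0.npz");p=t["p"];P=cloud("top",t["d"])
m=np.zeros((420,560),bool);m[205:245,287:313]=1
q=P[m&(P[...,2]>.037)&(P[...,2]<.09)]; print(cv2.minAreaRect((q[:,:2]*1000).astype(np.float32)),len(q))
hsv=cv2.cvtColor(p,cv2.COLOR_RGB2HSV)
print(hsv[226,284:318].tolist())
g=(hsv[...,0]>55)&(hsv[...,0]<90)&(hsv[...,1]>90); g[:165]=0;g[225:]=0;g[:,:200]=0;g[:,270:]=0
v,u=np.nonzero(g); w=onplane("top",u,v,.002)[:,:2]; print("mat",cv2.minEnclosingCircle((w*1000).astype(np.float32)),w.mean(0))
E
```

```text
white hand [ 0.50770289 -0.20442532] ((0.5082593383789062, -0.20421041870117188), (127.90555572509766, 67.44049072265625), -7.023796081542969)
((507.3826599121094, -204.92236328125), (72.05240631103516, 126.94210815429688), 83.2140884399414) 570
[[19, 32, 134], [18, 32, 134], [18, 32, 134], [19, 32, 134], [18, 34, 136], [19, 33, 125], [19, 29, 97], [17, 15, 118], [15, 14, 147], [19, 13, 152], [19, 13, 152], [17, 12, 151], [21, 12, 153], [21, 13, 141], [20, 15, 104], [17, 14, 130], [19, 14, 149], [19, 14, 148], [19, 15, 139], [17, 13, 135], [20, 16, 148], [23, 14, 151], [23, 14, 151], [19, 13, 152], [19, 14, 145], [18, 20, 127], [16, 33, 130], [18, 33, 132], [18, 34, 134], [18, 32, 134], [19, 33, 133], [18, 33, 131], [19, 32, 129], [19, 32, 127]]
mat ((636.1793212890625, 57.480037689208984), 72.37443542480469) [0.63635402 0.05764736]
```

```bash
cat > go.py <<'E'
import sys
from h import *
from scipy.spatial.transform import Rotation as R
# usage: go.py x y z yaw(case, mod 180)
def plan(x,y,z,yaw):
    s=get_state(); T=s["tcp_rot"]; best=None
    for k in (0,180):
        a=np.radians(yaw+k); X=np.array([np.cos(a),np.sin(a),0]); Z=np.array([0,0,-1.]); W=np.stack([X,np.cross(Z,X),Z],1)
        r=R.from_matrix(T.T@W).as_rotvec(degrees=True)
        if best is None or np.linalg.norm(r)<np.linalg.norm(best[0]): best=(r,W)
    d=np.array([x,y,z])-s["ee_pos"]
    print("turn",best[0].round(2),"shift before turn",(T.T@d).round(4),"shift after turn",(best[1].T@d).round(4),"dist",np.linalg.norm(d).round(3),"t",round(s["time"],2),"j6",s["joint_pos"][5].round(1))
plan(*map(float,sys.argv[1:5]))
E
python3 go.py 0.465 0.033 0.16 -16.9
```

```text
turn [-0.07 -0.02 -7.84] shift before turn [-0.4086 -0.3251  0.0711] shift after turn [-0.3604 -0.3779  0.0708] dist 0.527 t 0.1 j6 -12.3
```

```bash
python3 -m inch '[[0,[0,0,0],[0,0,-3.9]],[0,[0,0,0],[0,0,-3.9]],[0,[-0.01,-0.01,0],[0,0,0]],[0,[-0.02,-0.021,0.004],[0,0,0]],[0,[-0.024,-0.025,0.005],[0,0,0]],[0,[-0.024,-0.025,0.005],[0,0,0]],[0,[-0.024,-0.025,0.005],[0,0,0]],[0,[-0.024,-0.025,0.005],[0,0,0]],[0,[-0.024,-0.025,0.005],[0,0,0]],[0,[-0.024,-0.025,0.005],[0,0,0]],[0,[-0.024,-0.025,0.005],[0,0,0]],[0,[-0.024,-0.025,0.005],[0,0,0]],[0,[-0.024,-0.025,0.005],[0,0,0]],[0,[-0.024,-0.025,0.005],[0,0,0]],[0,[-0.024,-0.025,0.005],[0,0,0]],[0,[-0.024,-0.025,0.005],[0,0,0]],[0,[-0.024,-0.025,0.005],[0,0,0]],[0,[-0.015,-0.016,0.003],[0,0,0]],[0,[-0.008,-0.01,0.001],[0,0,0]],[0,[0,0,0],[0,0,0]]]' 100; python3 go.py 0.465 0.033 0.16 -16.9
```

```text
time: 1.77
ee_pos: [0.4683, 0.0257, 0.1579]
tcp_rot: [[-0.955, 0.295, -0.001], [0.295, 0.955, -0.0], [0.001, -0.0, -1.0]]
wrist_force: [-0.0, 0.5, -0.5]
gripper_width: 0.0851
turn [-0.02 -0.03 -0.26] shift before turn [ 0.0053  0.006  -0.0021] shift after turn [ 0.0053  0.006  -0.0021] dist 0.008 t 1.77 j6 -84.2
```

```bash
python3 -m inch '[[0,[0.005,0.006,0.02],[0,0,0]],[0,[0,0,0.03],[0,0,0]],[0,[0,0,0.025],[0,0,0]],[0,[0,0,0.015],[0,0,0]],[0,[0,0,0],[0,0,0]]]' ; python3 go.py 0.465 0.033 0.052 -16.9
python3 - <<'E'
from h import *
p,d=eyes.get_image("side"); cv2.imwrite("pics/s1.png",cv2.resize(p[140:280,140:340,::-1],None,fx=4,fy=4,interpolation=cv2.INTER_CUBIC))
E
```

```text
time: 2.18
ee_pos: [0.4627, 0.0362, 0.0662]
tcp_rot: [[-0.957, 0.291, -0.006], [0.291, 0.957, 0.001], [0.006, -0.001, -1.0]]
wrist_force: [-0.3, 0.8, -1.4]
gripper_width: 0.0854
turn [-0.03 -0.33 -0.01] shift before turn [-0.0032 -0.0024  0.0142] shift after turn [-0.0031 -0.0024  0.0142] dist 0.015 t 2.18 j6 -83.3
```

View pics/s1.png

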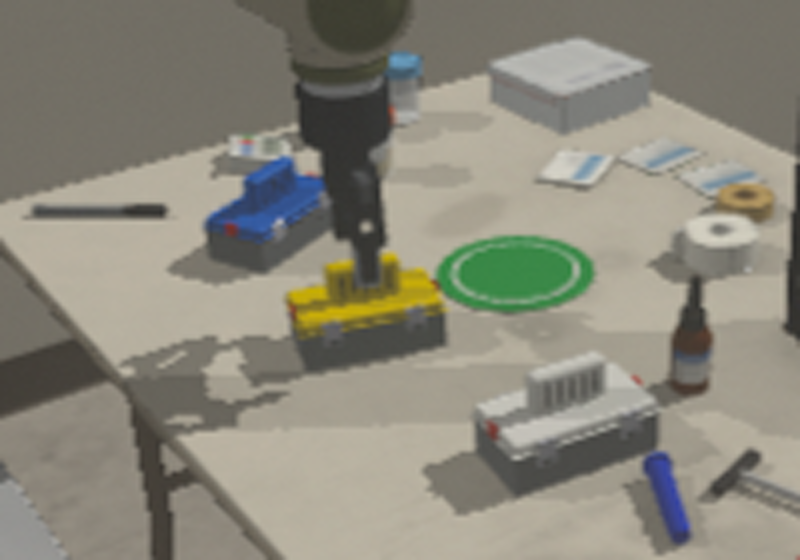

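The near finger (368,268 in the crop) stands at the middle of the yellow rib (about 362,278), straddling it. I'll lower and close.

```bash
python3 -m inch '[[0,[0,0,0.008],[0,0,0]],[0,[0,0,0.006],[0,0,0]],[0,[0,0,0],[0,0,0]],[0.4,[0,0,0],[0,0,0]],[1,[0,0,0],[0,0,0]],[1,[0,0,0],[0,0,0]],[1,[0,0,0],[0,0,0]],[1,[0,0,0],[0,0,0]],[1,[0,0,0],[0,0,0]]]' 100; python3 go.py 0.465 0.033 0.052 -16.9
```

```text
time: 2.98
ee_pos: [0.4651, 0.035, 0.0545]
tcp_rot: [[-0.957, 0.292, 0.0], [0.292, 0.957, 0.0], [-0.0, 0.0, -1.0]]
wrist_force: [-0.3, 1.3, 2.9]
gripper_width: 0.0162
turn [ 0.02  0.02 -0.05] shift before turn [-0.0005 -0.002   0.0025] shift after turn [-0.0005 -0.002   0.0025] dist 0.003 t 2.98 j6 -83.4
```

```bash
cat > tq.py <<'E'
from h import *
s=get_state(); T=s["tcp_rot"]
print("t",round(s["time"],2),"z",s["ee_pos"].round(4),"F",s["wrist_force"].round(2),"M tool",(T.T@s["wrist_torque"]).round(3),"xaxis tilt deg",np.degrees(np.arcsin(T[2,0])).round(1),"w",round(s["gripper_width"],4),"eff",s["joint_efforts"].round(2))
E
python3 -m inch '[[1,[0,0,-0.008],[0,0,0]],[1,[0,0,-0.02],[0,0,0]],[1,[0,0,-0.03],[0,0,0]],[1,[0,0,-0.03],[0,0,0]],[1,[0,0,-0.03],[0,0,0]],[1,[0,0,-0.02],[0,0,0]],[1,[0,0,0],[0,0,0]],[1,[0,0,0],[0,0,0]],[1,[0,0,0],[0,0,0]],[1,[0,0,0],[0,0,0]],[1,[0,0,0],[0,0,0]]]'; python3 tq.py; python3 -m inch '[[1,[0,0,0],[0,4,0]],[1,[0,0,0],[0,6,0]],[1,[0,0,0],[0,6,0]],[1,[0,0,0],[0,6,0]],[1,[0,0,0],[0,4,0]],[1,[0,0,0],[0,0,0]],[1,[0,0,0],[0,0,0]],[1,[0,0,0],[0,0,0]],[1,[0,0,0],[0,0,0]],[1,[0,0,0],[0,0,0]],[1,[0,0,0],[0,0,0]]]';python3 tq.py
```

```text
time: 3.9
ee_pos: [0.4644, 0.035, 0.191]
tcp_rot: [[-0.957, 0.291, -0.003], [0.291, 0.957, 0.001], [0.003, -0.0, -1.0]]
wrist_force: [0.1, 0.4, -4.0]
gripper_width: 0.0163
t 3.9 z [0.4644 0.035  0.191 ] F [ 0.06  0.42 -4.  ] M tool [-0.048 -0.014 -0.068] xaxis tilt deg 0.2 w 0.0163 eff [ 3.000e-02 -3.879e+01 -2.225e+01  0.000e+00  1.000e-02  0.000e+00]
time: 4.82
ee_pos: [0.4647, 0.0351, 0.1927]
tcp_rot: [[-0.86, 0.291, -0.418], [0.262, 0.957, 0.127], [0.437, 0.0, -0.899]]
wrist_force: [-0.3, 0.2, -4.4]
gripper_width: 0.016
t 4.82 z [0.4647 0.0351 0.1927] F [-0.32  0.23 -4.45] M tool [-0.025 -0.469  0.027] xaxis tilt deg 25.9 w 0.016 eff [ -0.   -48.76 -21.22   0.15   1.67   0.  ]
```

```bash
python3 -m inch '[[1,[0,0,0],[0,-4,0]],[1,[0,0,0],[0,-6,0]],[1,[0,0,0],[0,-6,0]],[1,[0,0,0],[0,-6,0]],[1,[0,0,0],[0,-4,0]],[1,[0,0,0],[0,0,0]],[1,[0,0,0],[0,0,0]],[1,[0,0,0],[0,0,0]],[1,[0,0,0],[0,0,0]],[1,[0,0,0],[0,0,0]],[1,[0,0,0],[0,0,0]]]' >/dev/null; python3 tq.py;  python3 -m inch '[[1,[0,0,0],[0,-4,0]],[1,[0,0,0],[0,-6,0]],[1,[0,0,0],[0,-6,0]],[1,[0,0,0],[0,-6,0]],[1,[0,0,0],[0,-4,0]],[1,[0,0,0],[0,0,0]],[1,[0,0,0],[0,0,0]],[1,[0,0,0],[0,0,0]],[1,[0,0,0],[0,0,0]],[1,[0,0,0],[0,0,0]],[1,[0,0,0],[0,0,0]]]'>/dev/null;python3 tq.py; python3 -m inch '[[1,[0,0,0],[0,4,0]],[1,[0,0,0],[0,6,0]],[1,[0,0,0],[0,6,0]],[1,[0,0,0],[0,6,0]],[1,[0,0,0],[0,4,0]],[1,[0,0,0],[0,0,0]],[1,[0,0,0],[0,0,0]],[1,[0,0,0],[0,0,0]],[1,[0,0,0],[0,0,0]],[1,[0,0,0],[0,0,0]],[1,[0,0,0],[0,0,0]]]' ; python3 tq.py
```

```text
t 5.73 z [0.4653 0.0347 0.192 ] F [ 0.    0.97 -3.9 ] M tool [ 0.008  0.113 -0.051] xaxis tilt deg 0.1 w 0.0162 eff [ 0.000e+00 -3.877e+01 -2.247e+01 -1.000e-02 -8.000e-02 -0.000e+00]
t 6.65 z [0.4654 0.0347 0.1924] F [-0.07  0.61 -4.52] M tool [-0.037  0.512 -0.   ] xaxis tilt deg -26.0 w 0.0161 eff [-2.000e-02 -2.941e+01 -2.185e+01 -2.400e-01 -1.650e+00 -1.000e-02]
time: 7.57
ee_pos: [0.4647, 0.0351, 0.1925]
tcp_rot: [[-0.957, 0.291, 0.001], [0.291, 0.957, -0.0], [-0.001, 0.0, -1.0]]
wrist_force: [0.0, -0.1, -4.2]
gripper_width: 0.0165
t 7.57 z [0.4647 0.0351 0.1925] F [ 0.04 -0.12 -4.25] M tool [-0.043 -0.096 -0.002] xaxis tilt deg -0.1 w 0.0165 eff [ -0.   -38.37 -22.2    0.     0.07  -0.  ]
```

```bash
python3 - <<'E'
from h import *
p,d=eyes.get_image("side"); cv2.imwrite("pics/s2.png",cv2.resize(p[140:280,140:340,::-1],None,fx=4,fy=4,interpolation=cv2.INTER_CUBIC))
E
python3 tq.py
```

```text
t 7.62 z [0.4647 0.0351 0.1925] F [ 0.49 -0.79 -4.51] M tool [-0.008 -0.035 -0.041] xaxis tilt deg -0.0 w 0.0157 eff [ 2.000e-02 -3.844e+01 -2.220e+01  1.000e-02  8.000e-02  0.000e+00]
```

View pics/s2.png

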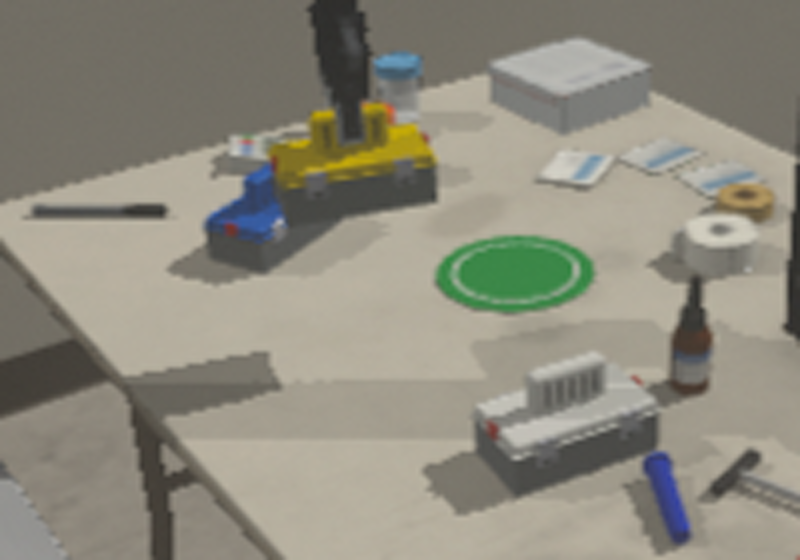

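Yellow is held level by its rib (case at ~(355,165) in the crop), and the level readings differ by about 0.2 N m, which suggests the ball. A few more readings will average out the noise.

```bash
for i in 1 2 3 4; do python3 -m inch '[[1,[0,0,0],[0,0,0]]]' >/dev/null; python3 tq.py | cut -c1-140; done; python3 go.py 0.465 0.035 0.056 -16.9
```

```text
t 7.7 z [0.4648 0.035  0.1925] F [ 0.38  0.19 -3.58] M tool [-0.004 -0.082  0.   ] xaxis tilt deg -0.0 w 0.016 eff [ 3.000e-02 -3.851e+01 -2
t 7.78 z [0.4649 0.035  0.1924] F [-0.78  0.59 -3.94] M tool [ 0.026 -0.08  -0.124] xaxis tilt deg -0.0 w 0.0162 eff [ 3.000e-02 -3.853e+01 
t 7.87 z [0.465  0.0349 0.1924] F [-0.02 -0.65 -4.44] M tool [-0.057 -0.077 -0.015] xaxis tilt deg -0.0 w 0.0163 eff [ 2.000e-02 -3.853e+01 
t 7.95 z [0.465  0.0349 0.1924] F [ 0.46 -0.03 -4.07] M tool [ 0.02  -0.091  0.002] xaxis tilt deg -0.0 w 0.0162 eff [ 2.000e-02 -3.851e+01 
turn [ 0.    0.01 -0.04] shift before turn [0.000e+00 1.000e-04 1.364e-01] shift after turn [0.000e+00 1.000e-04 1.364e-01] dist 0.136 t 7.95 j6 -83.4
```

```bash
python3 -m inch '[[1,[0,0,0.02],[0,0,0]],[1,[0,0,0.03],[0,0,0]],[1,[0,0,0.03],[0,0,0]],[1,[0,0,0.03],[0,0,0]],[1,[0,0,0.014],[0,0,0]],[1,[0,0,0.007],[0,0,0]],[1,[0,0,0.004],[0,0,0]],[1,[0,0,0.002],[0,0,0]],[1,[0,0,0],[0,0,0]],[1,[0,0,0],[0,0,0]]]'; python3 tq.py; python3 -m inch '[[0.7,[0,0,0],[0,0,0]],[0,[0,0,0],[0,0,0]],[0,[0,0,0],[0,0,0]],[0,[0,0,0],[0,0,0]],[0,[0,0,0],[0,0,0]],[0,[0,0,0],[0,0,0]],[0,[0,0,-0.02],[0,0,0]],[0,[0,0,-0.03],[0,0,0]],[0,[0,0,-0.035],[0,0,0]],[0,[0,0,-0.035],[0,0,0]],[0,[0,0,0],[0,0,0]]]'; python3 go.py 0.488 0.255 0.16 25.3
```

```text
time: 8.78
ee_pos: [0.4656, 0.0348, 0.0562]
tcp_rot: [[-0.957, 0.291, 0.002], [0.291, 0.957, -0.0], [-0.002, 0.0, -1.0]]
wrist_force: [-0.7, 0.3, -3.8]
gripper_width: 0.0161
t 8.78 z [0.4656 0.0348 0.0562] F [-0.72  0.26 -3.76] M tool [-0.038 -0.104 -0.001] xaxis tilt deg -0.1 w 0.0161 eff [-3.000e-02 -4.179e+01 -1.521e+01  0.000e+00  8.000e-02 -0.000e+00]
time: 9.7
ee_pos: [0.4674, 0.0346, 0.1812]
tcp_rot: [[-0.957, 0.291, 0.011], [0.291, 0.957, -0.002], [-0.011, 0.001, -1.0]]
wrist_force: [1.4, 0.2, 0.3]
gripper_width: 0.0852
turn [ -0.16   0.63 -42.23] shift before turn [0.0447 0.2168 0.0209] shift after turn [-0.1128  0.1905  0.0212] dist 0.222 t 9.7 j6 -83.4
```

```bash
python3 -m inch '[[0,[0.003,0.014,0],[0,0,0]],[0,[0.006,0.03,0.003],[0,0,0]],[0,[0.006,0.03,0.003],[0,0,0]],[0,[0.006,0.03,0.003],[0,0,0]],[0,[0.006,0.03,0.003],[0,0,0]],[0,[0.006,0.03,0.003],[0,0,0]],[0,[0.006,0.03,0.003],[0,0,0]],[0,[0.005,0.02,0.002],[0,0,0]],[0,[0,0,0],[0,0,-5]],[0,[0,0,0],[0,0,-7]],[0,[0,0,0],[0,0,-7]],[0,[0,0,0],[0,0,-7]],[0,[0,0,0],[0,0,-7]],[0,[0,0,0],[0,0,-6]],[0,[0,0,0],[0,0,-3.2]],[0,[0,0,0],[0,0,0]],[0,[0,0,0],[0,0,0]]]'; python3 go.py 0.488 0.255 0.065 25.3
python3 - <<'E'
from meas import *
p,d=eyes.get_image("top"); cv2.imwrite("pics/t3.png",cv2.resize(p[150:290,110:330,::-1],None,fx=3.5,fy=3.5,interpolation=cv2.INTER_CUBIC))
print(rect(lid(p,"yellow",(220,210,262,260)),.045))
E
```

```text
time: 11.12
ee_pos: [0.4851, 0.2524, 0.1549]
tcp_rot: [[-0.905, -0.425, -0.001], [-0.425, 0.905, -0.0], [0.001, 0.0, -1.0]]
wrist_force: [-1.0, -0.2, 0.7]
gripper_width: 0.0853
turn [ 0.   -0.03 -0.15] shift before turn [-0.0037  0.0011  0.0899] shift after turn [-0.0037  0.0011  0.0899] dist 0.09 t 11.12 j6 -100.1
((0.4661784973144531, 0.03247235107421875), (127.84123992919922, 72.531982421875), -16.475616455078125)
```

View pics/t3.png

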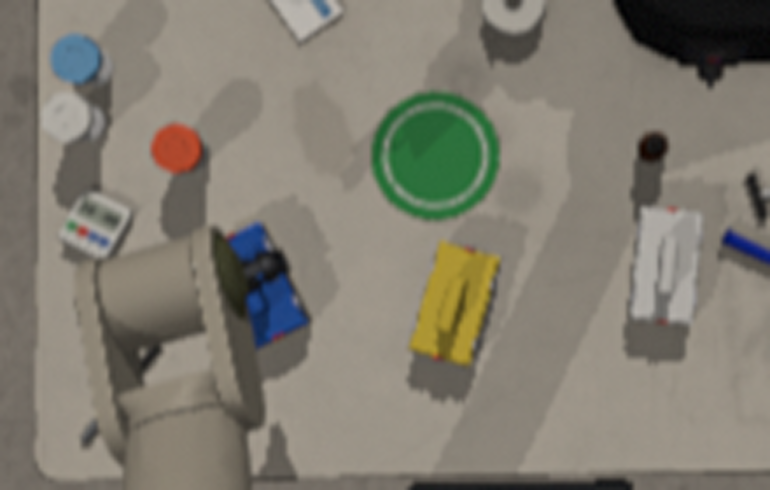

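Yellow stands where it was (crop 455,303), and the gripper is over the blue case (about 265,265). I'll grasp blue.

```bash
python3 -m inch '[[0,[-0.004,0.001,0.015],[0,0,0]],[0,[0,0,0.03],[0,0,0]],[0,[0,0,0.025],[0,0,0]],[0,[0,0,0.015],[0,0,0]],[0,[0,0,0.01],[0,0,0]],[0,[0,0,0.006],[0,0,0]],[0,[0,0,0],[0,0,0]],[0,[0,0,0],[0,0,0]],[0.4,[0,0,0],[0,0,0]],[1,[0,0,0],[0,0,0]],[1,[0,0,0],[0,0,0]],[1,[0,0,0],[0,0,0]],[1,[0,0,0],[0,0,0]],[1,[0,0,0],[0,0,0]]]' 100; python3 tq.py; python3 -m inch '[[1,[0,0,-0.008],[0,0,0]],[1,[0,0,-0.02],[0,0,0]],[1,[0,0,-0.03],[0,0,0]],[1,[0,0,-0.03],[0,0,0]],[1,[0,0,-0.03],[0,0,0]],[1,[0,0,-0.02],[0,0,0]],[1,[0,0,0],[0,0,0]],[1,[0,0,0],[0,0,0]],[1,[0,0,0],[0,0,0]],[1,[0,0,0],[0,0,0]],[1,[0,0,0],[0,0,0]]]'; python3 tq.py
```

```text
time: 12.33
ee_pos: [0.4883, 0.2553, 0.0545]
tcp_rot: [[-0.904, -0.427, -0.0], [-0.427, 0.904, 0.0], [-0.0, 0.0, -1.0]]
wrist_force: [-0.3, 0.6, -3.6]
gripper_width: 0.0163
t 12.33 z [0.4883 0.2553 0.0545] F [-0.28  0.59 -3.56] M tool [-0.026 -0.026 -0.013] xaxis tilt deg -0.0 w 0.0163 eff [-4.000e-02 -5.069e+01 -1.776e+01  6.000e-02  4.000e-02 -0.000e+00]
time: 13.25
ee_pos: [0.4879, 0.2549, 0.1908]
tcp_rot: [[-0.904, -0.427, -0.003], [-0.427, 0.904, -0.001], [0.003, 0.0, -1.0]]
wrist_force: [-0.3, -0.4, -3.6]
gripper_width: 0.0161
t 13.25 z [0.4879 0.2549 0.1908] F [-0.32 -0.35 -3.6 ] M tool [ 0.029 -0.087  0.052] xaxis tilt deg 0.2 w 0.0161 eff [ 2.000e-02 -4.800e+01 -2.335e+01  0.000e+00  0.000e+00 -0.000e+00]
```

Same rocking, with extra readings at each level.

```bash
python3 -m inch '[[1,[0,0,0],[0,4,0]],[1,[0,0,0],[0,6,0]],[1,[0,0,0],[0,6,0]],[1,[0,0,0],[0,6,0]],[1,[0,0,0],[0,4,0]],[1,[0,0,0],[0,0,0]],[1,[0,0,0],[0,0,0]],[1,[0,0,0],[0,0,0]],[1,[0,0,0],[0,0,0]],[1,[0,0,0],[0,0,0]],[1,[0,0,0],[0,0,0]]]' >/dev/null;python3 tq.py; python3 -m inch '[[1,[0,0,0],[0,-4,0]],[1,[0,0,0],[0,-6,0]],[1,[0,0,0],[0,-6,0]],[1,[0,0,0],[0,-6,0]],[1,[0,0,0],[0,-4,0]],[1,[0,0,0],[0,0,0]],[1,[0,0,0],[0,0,0]],[1,[0,0,0],[0,0,0]],[1,[0,0,0],[0,0,0]],[1,[0,0,0],[0,0,0]],[1,[0,0,0],[0,0,0]]]' >/dev/null; python3 tq.py; python3 -m inch '[[1,[0,0,0],[0,0,0]]]' >/dev/null; python3 tq.py; python3 -m inch '[[1,[0,0,0],[0,0,0]]]' >/dev/null; python3 tq.py; python3 -m inch '[[1,[0,0,0],[0,-4,0]],[1,[0,0,0],[0,-6,0]],[1,[0,0,0],[0,-6,0]],[1,[0,0,0],[0,-6,0]],[1,[0,0,0],[0,-4,0]],[1,[0,0,0],[0,0,0]],[1,[0,0,0],[0,0,0]],[1,[0,0,0],[0,0,0]],[1,[0,0,0],[0,0,0]],[1,[0,0,0],[0,0,0]],[1,[0,0,0],[0,0,0]]]'>/dev/null;python3 tq.py; python3 -m inch '[[1,[0,0,0],[0,4,0]],[1,[0,0,0],[0,6,0]],[1,[0,0,0],[0,6,0]],[1,[0,0,0],[0,6,0]],[1,[0,0,0],[0,4,0]],[1,[0,0,0],[0,0,0]],[1,[0,0,0],[0,0,0]],[1,[0,0,0],[0,0,0]],[1,[0,0,0],[0,0,0]],[1,[0,0,0],[0,0,0]],[1,[0,0,0],[0,0,0]]]' >/dev/null; python3 tq.py; python3 -m inch '[[1,[0,0,0],[0,0,0]]]' >/dev/null; python3 tq.py; python3 -m inch '[[1,[0,0,0],[0,0,0]]]' >/dev/null; python3 tq.py; python3 go.py 0.488 0.255 0.0545 25.3
```

```text
t 14.17 z [0.4882 0.255  0.1929] F [ 0.17  0.26 -4.93] M tool [ 0.061 -0.599 -0.047] xaxis tilt deg 25.9 w 0.016 eff [ -0.   -58.24 -22.72  -0.25   1.72  -0.  ]
t 15.08 z [0.4887 0.2552 0.1919] F [-0.   -0.73 -4.12] M tool [-0.015  0.012  0.06 ] xaxis tilt deg 0.1 w 0.0161 eff [-1.000e-02 -4.790e+01 -2.348e+01  0.000e+00  1.000e-02 -0.000e+00]
t 15.17 z [0.4886 0.2551 0.192 ] F [ 0.08 -0.04 -3.95] M tool [-0.006 -0.005 -0.091] xaxis tilt deg 0.1 w 0.016 eff [-1.000e-02 -4.776e+01 -2.346e+01  0.000e+00  0.000e+00  0.000e+00]
t 15.25 z [0.4885 0.2551 0.1921] F [ 0.4  -0.65 -4.48] M tool [-0.033  0.021  0.009] xaxis tilt deg 0.0 w 0.0163 eff [-1.000e-02 -4.770e+01 -2.345e+01  0.000e+00 -0.000e+00  0.000e+00]
t 16.17 z [0.4888 0.2552 0.1923] F [ 0.07  0.21 -4.62] M tool [0.007 0.54  0.016] xaxis tilt deg -26.0 w 0.0158 eff [-1.000e-02 -3.790e+01 -2.269e+01  3.600e-01 -1.690e+00  0.000e+00]
t 17.08 z [0.4882 0.2549 0.1926] F [-0.35 -0.62 -3.44] M tool [ 0.024 -0.018  0.003] xaxis tilt deg -0.1 w 0.0163 eff [ 1.000e-02 -4.765e+01 -2.337e+01  1.000e-02 -2.000e-02 -0.000e+00]
t 17.17 z [0.4883 0.255  0.1925] F [ 0.07  0.13 -4.63] M tool [ 0.026 -0.026 -0.01 ] xaxis tilt deg -0.0 w 0.0162 eff [ 1.000e-02 -4.777e+01 -2.339e+01  1.000e-02 -2.000e-02  0.000e+00]
t 17.25 z [0.4884 0.255  0.1925] F [-0.47 -1.08 -4.23] M tool [ 0.013 -0.02   0.002] xaxis tilt deg -0.0 w 0.0161 eff [ 0.000e+00 -4.783e+01 -2.341e+01  1.000e-02 -1.000e-02  0.000e+00]
turn [-0.    0.02 -0.04] shift before turn [0.0004 0.0002 0.138 ] shift after turn [3.00e-04 1.00e-04 1.38e-01] dist 0.138 t 17.25 j6 -100.0
```

Blue is quiet: its level readings differ by about 0.03 N m, and its swing is 1.14 against yellow's 0.98. Now I'll set it down and go to white.

```bash
python3 -m inch '[[1,[0,0,0.02],[0,0,0]],[1,[0,0,0.03],[0,0,0]],[1,[0,0,0.03],[0,0,0]],[1,[0,0,0.03],[0,0,0]],[1,[0,0,0.014],[0,0,0]],[1,[0,0,0.007],[0,0,0]],[1,[0,0,0.004],[0,0,0]],[1,[0,0,0.002],[0,0,0]],[1,[0,0,0],[0,0,0]],[1,[0,0,0],[0,0,0]]]'; python3 -m inch '[[0.7,[0,0,0],[0,0,0]],[0,[0,0,0],[0,0,0]],[0,[0,0,0],[0,0,0]],[0,[0,0,0],[0,0,0]],[0,[0,0,0],[0,0,0]],[0,[0,0,0],[0,0,0]],[0,[0,0,-0.02],[0,0,0]],[0,[0,0,-0.03],[0,0,0]],[0,[0,0,-0.035],[0,0,0]],[0,[0,0,-0.035],[0,0,0]],[0,[0,0,-0.03],[0,0,0]],[0,[0,0,0],[0,0,0]]]'; python3 go.py 0.507 -0.205 0.18 -6.9
```

```text
time: 18.08
ee_pos: [0.489, 0.2553, 0.0563]
tcp_rot: [[-0.904, -0.427, 0.002], [-0.427, 0.904, 0.001], [-0.002, -0.0, -1.0]]
wrist_force: [0.1, -0.6, -4.9]
gripper_width: 0.0161
time: 19.08
ee_pos: [0.4904, 0.2557, 0.2115]
tcp_rot: [[-0.904, -0.427, 0.011], [-0.427, 0.904, 0.003], [-0.011, -0.002, -1.0]]
wrist_force: [0.1, 0.7, 0.2]
gripper_width: 0.0856
turn [ 0.07  0.64 32.17] shift before turn [ 0.182  -0.4237  0.0303] shift after turn [-0.0718 -0.4554  0.0315] dist 0.462 t 19.08 j6 -100.0
```

```bash
python3 -m inch '[[0,[0.006,-0.014,0],[0,0,0]],[0,[0.013,-0.03,0.002],[0,0,0]],[0,[0.013,-0.03,0.002],[0,0,0]],[0,[0.013,-0.03,0.002],[0,0,0]],[0,[0.013,-0.03,0.002],[0,0,0]],[0,[0.013,-0.03,0.002],[0,0,0]],[0,[0.013,-0.03,0.002],[0,0,0]],[0,[0.013,-0.03,0.002],[0,0,0]],[0,[0.013,-0.03,0.002],[0,0,0]],[0,[0.013,-0.03,0.002],[0,0,0]],[0,[0.013,-0.03,0.002],[0,0,0]],[0,[0.013,-0.03,0.002],[0,0,0]],[0,[0.013,-0.03,0.002],[0,0,0]],[0,[0.013,-0.03,0.002],[0,0,0]],[0,[0.008,-0.02,0.002],[0,0,0]],[0,[0,0,0],[0,0,0]]]'; python3 -m inch '[[0,[0,0,0],[0,0,4]],[0,[0,0,0],[0,0,7]],[0,[0,0,0],[0,0,7]],[0,[0,0,0],[0,0,7]],[0,[0,0,0],[0,0,5]],[0,[0,0,0],[0,0,2]],[0,[0,0,0],[0,0,0]],[0,[0,0,0],[0,0,0]],[0,[0,0,0],[0,0,0]]]'; python3 go.py 0.507 -0.205 0.065 -6.9
python3 - <<'E'
from meas import *
p,d=eyes.get_image("top"); cv2.imwrite("pics/t4.png",cv2.resize(p[150:290,110:330,::-1],None,fx=3.5,fy=3.5,interpolation=cv2.INTER_CUBIC))
print(rect(lid(p,"blue",(160,205,205,255)),.045))
E
```

```text
time: 20.42
ee_pos: [0.5036, -0.2103, 0.1762]
tcp_rot: [[-0.906, -0.423, -0.001], [-0.423, 0.906, -0.0], [0.001, -0.0, -1.0]]
wrist_force: [0.1, -0.5, -0.7]
gripper_width: 0.0856
time: 21.17
ee_pos: [0.5038, -0.2061, 0.1772]
tcp_rot: [[-0.993, 0.116, -0.0], [0.116, 0.993, 0.0], [0.0, 0.0, -1.0]]
wrist_force: [0.4, -1.0, -0.6]
gripper_width: 0.0853
turn [ 0.01 -0.01  0.25] shift before turn [-0.003   0.0015  0.1122] shift after turn [-0.003   0.0015  0.1122] dist 0.112 t 21.17 j6 -118.1
((0.49040447998046877, 0.2529041900634766), (125.0105209350586, 72.71533203125), 23.7258243560791)
```

View pics/t4.png

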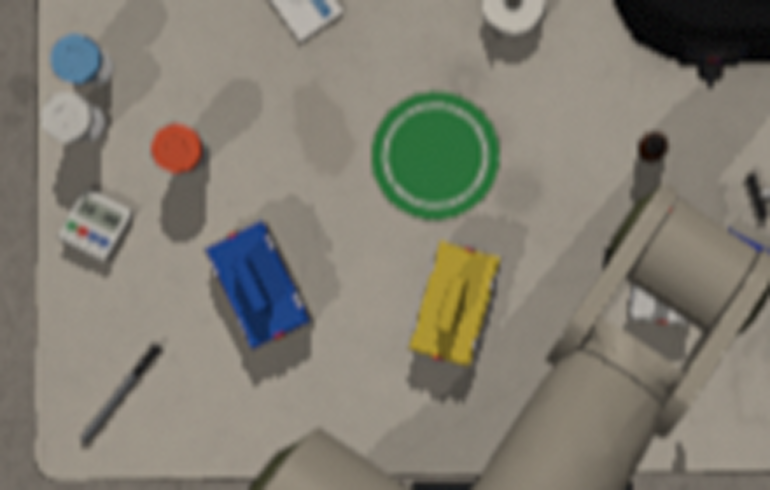

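Blue (255,285) and yellow (455,303) are standing in place, and the arm is over white. I'll grasp and lift it.

```bash
python3 -m inch '[[0,[-0.003,0.001,0.015],[0,0,0]],[0,[0,0,0.03],[0,0,0]],[0,[0,0,0.03],[0,0,0]],[0,[0,0,0.022],[0,0,0]],[0,[0,0,0.012],[0,0,0]],[0,[0,0,0.008],[0,0,0]],[0,[0,0,0.005],[0,0,0]],[0,[0,0,0],[0,0,0]],[0,[0,0,0],[0,0,0]],[0.4,[0,0,0],[0,0,0]],[1,[0,0,0],[0,0,0]],[1,[0,0,0],[0,0,0]],[1,[0,0,0],[0,0,0]],[1,[0,0,0],[0,0,0]],[1,[0,0,0],[0,0,0]]]' 100; python3 tq.py; python3 -m inch '[[1,[0,0,-0.008],[0,0,0]],[1,[0,0,-0.02],[0,0,0]],[1,[0,0,-0.03],[0,0,0]],[1,[0,0,-0.03],[0,0,0]],[1,[0,0,-0.03],[0,0,0]],[1,[0,0,-0.02],[0,0,0]],[1,[0,0,0],[0,0,0]],[1,[0,0,0],[0,0,0]],[1,[0,0,0],[0,0,0]],[1,[0,0,0],[0,0,0]],[1,[0,0,0],[0,0,0]]]'; python3 tq.py
```

```text
time: 22.47
ee_pos: [0.507, -0.2057, 0.0555]
tcp_rot: [[-0.993, 0.117, 0.0], [0.117, 0.993, 0.0], [-0.0, 0.0, -1.0]]
wrist_force: [-0.1, 0.8, 2.1]
gripper_width: 0.0163
t 22.47 z [ 0.507  -0.2057  0.0555] F [-0.12  0.82  2.1 ] M tool [-0.017  0.153  0.009] xaxis tilt deg -0.0 w 0.0163 eff [-1.550e+00 -4.614e+01 -1.680e+01 -2.100e-01 -2.400e-01 -1.000e-02]
time: 23.38
ee_pos: [0.5065, -0.2055, 0.1918]
tcp_rot: [[-0.993, 0.117, -0.003], [0.117, 0.993, 0.002], [0.003, 0.001, -1.0]]
wrist_force: [-0.2, -1.1, -3.2]
gripper_width: 0.0165
t 23.38 z [ 0.5065 -0.2055  0.1918] F [-0.23 -1.11 -3.23] M tool [ 0.009 -0.023 -0.002] xaxis tilt deg 0.2 w 0.0165 eff [ 2.000e-02 -4.756e+01 -2.333e+01 -0.000e+00  2.000e-02  0.000e+00]
```

```bash
python3 -m inch '[[1,[0,0,0],[0,4,0]],[1,[0,0,0],[0,6,0]],[1,[0,0,0],[0,6,0]],[1,[0,0,0],[0,6,0]],[1,[0,0,0],[0,4,0]],[1,[0,0,0],[0,0,0]],[1,[0,0,0],[0,0,0]],[1,[0,0,0],[0,0,0]],[1,[0,0,0],[0,0,0]],[1,[0,0,0],[0,0,0]],[1,[0,0,0],[0,0,0]]]' >/dev/null;python3 tq.py; python3 -m inch '[[1,[0,0,0],[0,-4,0]],[1,[0,0,0],[0,-6,0]],[1,[0,0,0],[0,-6,0]],[1,[0,0,0],[0,-6,0]],[1,[0,0,0],[0,-4,0]],[1,[0,0,0],[0,0,0]],[1,[0,0,0],[0,0,0]],[1,[0,0,0],[0,0,0]],[1,[0,0,0],[0,0,0]],[1,[0,0,0],[0,0,0]],[1,[0,0,0],[0,0,0]]]' >/dev/null; python3 tq.py; python3 -m inch '[[1,[0,0,0],[0,0,0]]]' >/dev/null; python3 tq.py; python3 -m inch '[[1,[0,0,0],[0,0,0]]]' >/dev/null; python3 tq.py; python3 -m inch '[[1,[0,0,0],[0,-4,0]],[1,[0,0,0],[0,-6,0]],[1,[0,0,0],[0,-6,0]],[1,[0,0,0],[0,-6,0]],[1,[0,0,0],[0,-4,0]],[1,[0,0,0],[0,0,0]],[1,[0,0,0],[0,0,0]],[1,[0,0,0],[0,0,0]],[1,[0,0,0],[0,0,0]],[1,[0,0,0],[0,0,0]],[1,[0,0,0],[0,0,0]]]'>/dev/null;python3 tq.py; python3 -m inch '[[1,[0,0,0],[0,4,0]],[1,[0,0,0],[0,6,0]],[1,[0,0,0],[0,6,0]],[1,[0,0,0],[0,6,0]],[1,[0,0,0],[0,4,0]],[1,[0,0,0],[0,0,0]],[1,[0,0,0],[0,0,0]],[1,[0,0,0],[0,0,0]],[1,[0,0,0],[0,0,0]],[1,[0,0,0],[0,0,0]],[1,[0,0,0],[0,0,0]]]' >/dev/null; python3 tq.py; python3 -m inch '[[1,[0,0,0],[0,0,0]]]' >/dev/null; python3 tq.py; python3 -m inch '[[1,[0,0,0],[0,0,0]]]' >/dev/null; python3 tq.py; python3 go.py 0.507 -0.205 0.0555 -6.9
```

```text
t 24.3 z [ 0.5067 -0.2059  0.1939] F [ 0.98 -0.14 -3.64] M tool [-0.009 -0.604  0.025] xaxis tilt deg 25.9 w 0.016 eff [ -0.   -57.6  -22.73  -0.68   1.61  -0.  ]
t 25.22 z [ 0.5073 -0.2058  0.1929] F [-0.17  0.64 -3.96] M tool [ 0.065 -0.008  0.029] xaxis tilt deg 0.1 w 0.0158 eff [-1.000e-02 -4.746e+01 -2.345e+01 -1.000e-02  2.000e-02  0.000e+00]
t 25.3 z [ 0.5072 -0.2058  0.193 ] F [-0.43 -0.61 -4.63] M tool [-0.012 -0.017 -0.032] xaxis tilt deg 0.0 w 0.0162 eff [ 1.000e-02 -4.733e+01 -2.343e+01 -0.000e+00  1.000e-02  0.000e+00]
t 25.38 z [ 0.5071 -0.2058  0.1931] F [-0.39  0.32 -4.41] M tool [0.031 0.006 0.065] xaxis tilt deg 0.0 w 0.0158 eff [ 2.000e-02 -4.727e+01 -2.342e+01 -0.000e+00  1.000e-02  0.000e+00]
t 26.3 z [ 0.5074 -0.2058  0.1933] F [-0.66  0.12 -3.96] M tool [ 0.01   0.539 -0.024] xaxis tilt deg -26.0 w 0.0163 eff [-1.000e-02 -3.771e+01 -2.247e+01  9.300e-01 -1.240e+00  1.000e-02]
t 27.22 z [ 0.5066 -0.2059  0.1936] F [-0.7   0.13 -4.46] M tool [ 0.021  0.043 -0.033] xaxis tilt deg -0.0 w 0.016 eff [ 2.000e-02 -4.722e+01 -2.335e+01  1.000e-02 -1.000e-02 -0.000e+00]
t 27.3 z [ 0.5067 -0.2059  0.1935] F [-0.13 -0.25 -3.6 ] M tool [-0.016 -0.019 -0.005] xaxis tilt deg -0.0 w 0.0162 eff [-1.000e-02 -4.733e+01 -2.336e+01  0.000e+00 -0.000e+00 -0.000e+00]
t 27.38 z [ 0.5069 -0.2059  0.1935] F [ 0.03  0.2  -5.02] M tool [ 0.01   0.053 -0.011] xaxis tilt deg -0.0 w 0.0162 eff [-3.000e-02 -4.738e+01 -2.338e+01  0.000e+00 -0.000e+00  0.000e+00]
turn [-0.01  0.02  0.15] shift before turn [0.     0.0009 0.138 ] shift after turn [-0.      0.0009  0.138 ] dist 0.138 t 27.38 j6 -117.8
```

White is quiet too (swing 1.14, level difference about 0.03). The rattling case is yellow, so I'll set white down and return to yellow.

```bash
python3 -m inch '[[1,[0,0,0.02],[0,0,0]],[1,[0,0,0.03],[0,0,0]],[1,[0,0,0.03],[0,0,0]],[1,[0,0,0.03],[0,0,0]],[1,[0,0,0.014],[0,0,0]],[1,[0,0,0.007],[0,0,0]],[1,[0,0,0.004],[0,0,0]],[1,[0,0,0.002],[0,0,0]],[1,[0,0,0],[0,0,0]],[1,[0,0,0],[0,0,0]]]'; python3 -m inch '[[0.7,[0,0,0],[0,0,0]],[0,[0,0,0],[0,0,0]],[0,[0,0,0],[0,0,0]],[0,[0,0,0],[0,0,0]],[0,[0,0,0],[0,0,0]],[0,[0,0,0],[0,0,0]],[0,[0,0,-0.02],[0,0,0]],[0,[0,0,-0.03],[0,0,0]],[0,[0,0,-0.035],[0,0,0]],[0,[0,0,-0.035],[0,0,0]],[0,[0,0,-0.015],[0,0,0]],[0,[0,0,0],[0,0,0]]]'; python3 go.py 0.4655 0.034 0.17 -16.7
```

```text
time: 28.22
ee_pos: [0.5075, -0.2062, 0.0574]
tcp_rot: [[-0.993, 0.117, 0.002], [0.117, 0.993, -0.001], [-0.002, -0.001, -1.0]]
wrist_force: [1.0, 0.0, -4.3]
gripper_width: 0.0161
time: 29.22
ee_pos: [0.5082, -0.2066, 0.1953]
tcp_rot: [[-0.993, 0.117, 0.006], [0.117, 0.993, -0.004], [-0.007, -0.004, -1.0]]
wrist_force: [0.5, 0.9, -0.2]
gripper_width: 0.0852
turn [-0.17  0.41  9.97] shift before turn [0.0708 0.234  0.024 ] shift after turn [0.11   0.2182 0.0253] dist 0.246 t 29.22 j6 -117.8
```

```bash
python3 -m inch '[[0,[0.004,0.014,0],[0,0,0]],[0,[0.009,0.03,0.003],[0,0,0]],[0,[0.009,0.03,0.003],[0,0,0]],[0,[0.009,0.03,0.003],[0,0,0]],[0,[0.009,0.03,0.003],[0,0,0]],[0,[0.009,0.03,0.003],[0,0,0]],[0,[0.009,0.03,0.003],[0,0,0]],[0,[0.009,0.026,0.003],[0,0,0]],[0,[0.004,0.014,0.003],[0,0,0]],[0,[0,0,0],[0,0,5]],[0,[0,0,0],[0,0,5]],[0,[0,0,0],[0,0,0]],[0,[0,0,0],[0,0,0]],[0,[0,0,0],[0,0,0]]]'; python3 go.py 0.4655 0.034 0.055 -16.7
python3 - <<'E'
from meas import *
p,d=eyes.get_image("top"); cv2.imwrite("pics/t5.png",cv2.resize(p[150:290,110:330,::-1],None,fx=3.5,fy=3.5,interpolation=cv2.INTER_CUBIC))
E
```

```text
time: 30.38
ee_pos: [0.4634, 0.0351, 0.1667]
tcp_rot: [[-0.958, 0.286, -0.001], [0.286, 0.958, 0.0], [0.001, -0.0, -1.0]]
wrist_force: [-0.4, 0.1, -1.0]
gripper_width: 0.0854
turn [-0.01 -0.09  0.09] shift before turn [-0.0025 -0.0004  0.1117] shift after turn [-0.0023 -0.0004  0.1117] dist 0.112 t 30.38 j6 -83.7
```

View pics/t5.png

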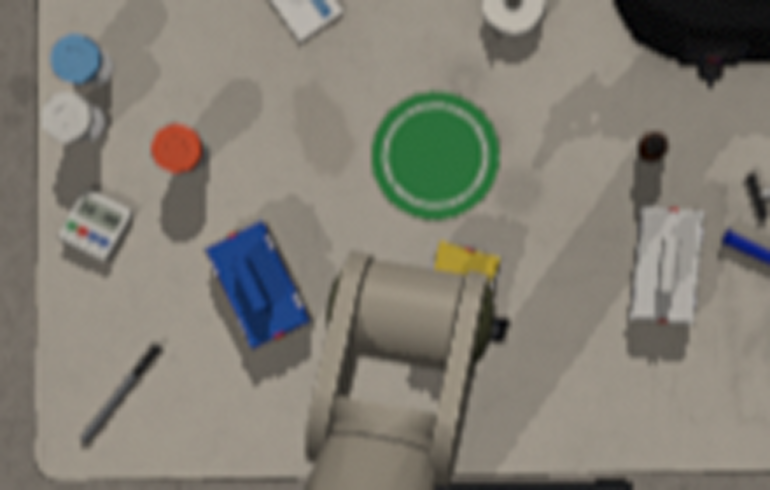

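White (665,265) and blue are upright in place, and the cup, bottle and timer haven't moved. I'll grasp yellow.

```bash
python3 -m inch '[[0,[-0.002,0,0.015],[0,0,0]],[0,[0,0,0.03],[0,0,0]],[0,[0,0,0.03],[0,0,0]],[0,[0,0,0.018],[0,0,0]],[0,[0,0,0.01],[0,0,0]],[0,[0,0,0.006],[0,0,0]],[0,[0,0,0.003],[0,0,0]],[0,[0,0,0],[0,0,0]],[0,[0,0,0],[0,0,0]],[0.4,[0,0,0],[0,0,0]],[1,[0,0,0],[0,0,0]],[1,[0,0,0],[0,0,0]],[1,[0,0,0],[0,0,0]],[1,[0,0,0],[0,0,0]],[1,[0,0,0],[0,0,0]]]' 100; python3 tq.py; python3 -m inch '[[1,[0,0,-0.008],[0,0,0]],[1,[0,0,-0.02],[0,0,0]],[1,[0,0,-0.03],[0,0,0]],[1,[0,0,-0.03],[0,0,0]],[1,[0,0,-0.012],[0,0,0]],[1,[0,0,0],[0,0,0]],[1,[0,0,0],[0,0,0]],[1,[0,0,0],[0,0,0]]]'; python3 tq.py; python3 go.py 0.636 0.0575 0.15 -16.7
```

```text
time: 31.68
ee_pos: [0.466, 0.0344, 0.0555]
tcp_rot: [[-0.958, 0.288, 0.001], [0.288, 0.958, 0.0], [-0.0, 0.0, -1.0]]
wrist_force: [-0.7, 1.2, 4.0]
gripper_width: 0.0162
t 31.68 z [0.466  0.0344 0.0555] F [-0.73  1.16  3.98] M tool [ 0.13   0.044 -0.101] xaxis tilt deg -0.0 w 0.0162 eff [-1.090e+00 -3.767e+01 -1.407e+01 -1.000e-01 -2.600e-01  3.000e-02]
time: 32.35
ee_pos: [0.465, 0.0344, 0.1541]
tcp_rot: [[-0.958, 0.288, -0.003], [0.288, 0.958, 0.0], [0.003, -0.0, -1.0]]
wrist_force: [-0.2, 0.5, -4.7]
gripper_width: 0.0161
t 32.35 z [0.465  0.0344 0.1541] F [-0.18  0.46 -4.65] M tool [-0.064 -0.128 -0.06 ] xaxis tilt deg 0.1 w 0.0161 eff [ 5.000e-02 -4.056e+01 -2.114e+01  1.000e-02  9.000e-02  0.000e+00]
turn [-0.02 -0.15 -0.04] shift before turn [-0.1571  0.0714  0.0037] shift after turn [-0.1571  0.0713  0.0041] dist 0.173 t 32.35 j6 -83.6
```

```bash
python3 -m inch '[[1,[-0.009,0.004,0],[0,0,0]],[1,[-0.018,0.008,0],[0,0,0]],[1,[-0.02,0.009,0],[0,0,0]],[1,[-0.02,0.009,0],[0,0,0]],[1,[-0.02,0.009,0],[0,0,0]],[1,[-0.02,0.009,0],[0,0,0]],[1,[-0.02,0.009,0],[0,0,0]],[1,[-0.016,0.008,0],[0,0,0]],[1,[-0.01,0.005,0],[0,0,0]],[1,[-0.004,0.002,0],[0,0,0]],[1,[0,0,0],[0,0,0]],[1,[0,0,0],[0,0,0]],[1,[0,0,0],[0,0,0]],[1,[0,0,0],[0,0,0]],[1,[0,0,0],[0,0,0]],[1,[0,0,0],[0,0,0]],[1,[0,0,0],[0,0,0]],[1,[0,0,0],[0,0,0]]]'; python3 tq.py; python3 go.py 0.636 0.0575 0.15 -16.7
python3 - <<'E'
from meas import *
p,d=eyes.get_image("top"); cv2.imwrite("pics/t6.png",cv2.resize(p[150:290,110:330,::-1],None,fx=3.5,fy=3.5,interpolation=cv2.INTER_CUBIC))
print("blue",rect(lid(p,"blue",(160,205,205,255)),.045))
P=cloud("top",d); m=np.zeros((420,560),bool);m[205:245,287:313]=1
q=P[m&(P[...,2]>.037)&(P[...,2]<.09)]; print("white",cv2.minAreaRect((q[:,:2]*1000).astype(np.float32)),np.median(q[:,2]))
p,d=eyes.get_image("side"); cv2.imwrite("pics/s6.png",cv2.resize(p[140:280,140:340,::-1],None,fx=4,fy=4,interpolation=cv2.INTER_CUBIC))
E
```

```text
time: 33.85
ee_pos: [0.6368, 0.058, 0.1554]
tcp_rot: [[-0.958, 0.288, 0.0], [0.288, 0.958, -0.0], [-0.0, -0.0, -1.0]]
wrist_force: [0.4, 0.1, -3.6]
gripper_width: 0.0159
t 33.85 z [0.6368 0.058  0.1554] F [ 0.38  0.06 -3.62] M tool [ 0.039 -0.057  0.054] xaxis tilt deg -0.0 w 0.0159 eff [-1.000e-02 -5.775e+01 -2.374e+01  1.000e-02  5.000e-02 -0.000e+00]
turn [-0.    0.01 -0.04] shift before turn [ 0.0007 -0.0007  0.0054] shift after turn [ 0.0007 -0.0007  0.0054] dist 0.006 t 33.85 j6 -78.6
blue ((0.49056234741210936, 0.25297357177734375), (124.6656723022461, 72.71533203125), 23.725820541381836)
white ((507.8150329589844, -206.09359741210938), (71.35836791992188, 127.4825210571289), 83.91764831542969) 0.04558802600713374
```

View pics/t6.png

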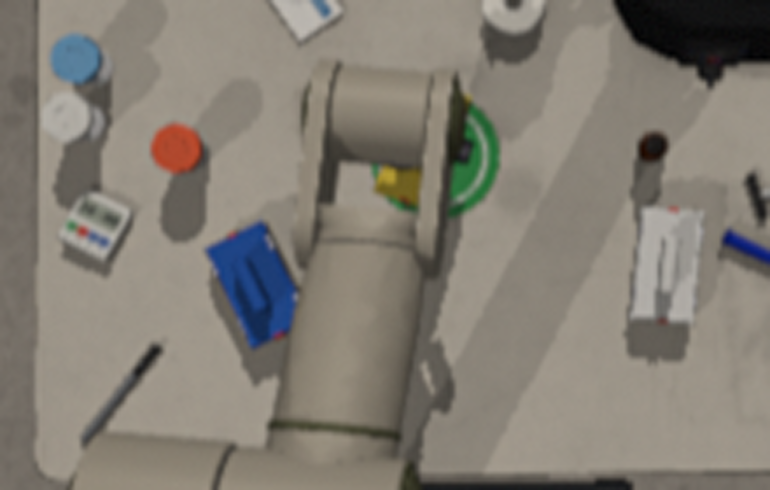

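View pics/s6.png

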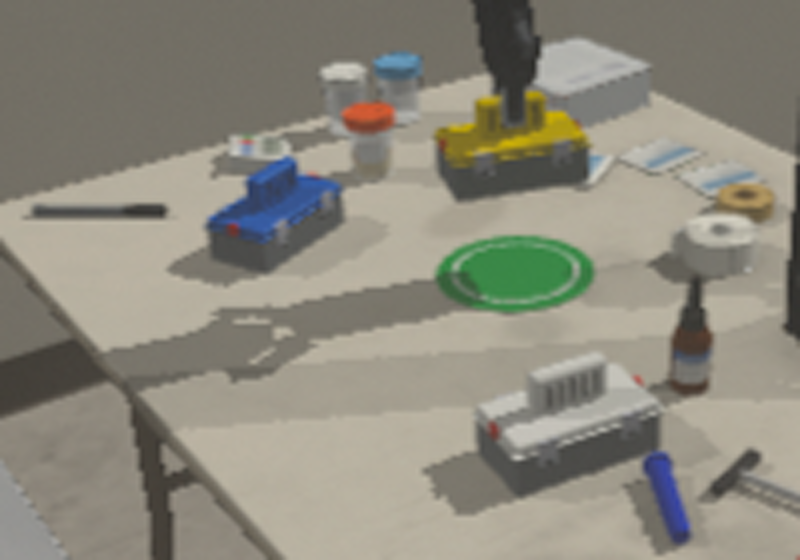

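Yellow hangs level above the mat (side crop 515,155), and blue, white and the bystanders are standing in place. I'll hand in.

```bash
python3 -m inch '[[1,[0,0,0],[0,0,0]],[1,[0,0,0],[0,0,0]],[1,[0,0,0],[0,0,0]]]'; python3 -c "
from rig import robot; print(robot.finish_job())"
```

```text
time: 34.2
ee_pos: [0.6369, 0.058, 0.1553]
tcp_rot: [[-0.958, 0.288, -0.0], [0.288, 0.958, -0.0], [0.0, -0.0, -1.0]]
wrist_force: [0.1, 0.1, -3.7]
gripper_width: 0.0158
the job is handed in; nothing more can be done
None
```

The yellow case is the one that rattles. I handed the job in at 34.2 s with it held level over the mat; no verdict was reported.

I lifted and rocked yellow, blue and white in that order, about 26° each way through level. The moments at the wrist about each case's y axis were:

| Case | Change in moment, tip to tip (N m) | Difference between the two level readings (N m) |
|---|---|---|
| Yellow | 0.98 | about 0.19 |
| Blue | 1.14 | about 0.03 |
| White | 1.14 | about 0.03 |

Single moment readings scatter by about 0.04 N m. Yellow's first level value is one reading only, but the two signs agree.

**Last checks:**
- **Held case:** the gripper is about 1 mm from the measured middle of the mat and the case's underside is about 10 cm above the table. It is level and still with the grip closed on the rib.
- **Other two cases:** blue and white stand upright and released. White is within about 1 mm of where it stood. Blue measured about 3 mm and 1.5° off.
- **Bystanders:** the cup, bottle and timer look unmoved in the final pictures. I judged this by eye and did not measure it.

No check failed.

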